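# Start a watch's rate test on the timing tester

### The arm

A 6-joint arm with a two-finger parallel gripper is mounted at the origin on the work surface. World frame = base frame: x ahead of the robot, y to its left, z up, the work surface at z = 0. Lengths are in m, angles in rad, forces in N, time in s.
With the tool pointing down it reaches from about 0.35 to 0.775 m from the base axis. Payload 7.3 kg.
Tool frame: the origin (TCP) lies at the very end of the fingers, on their centre line; the grasp point (between the pads) lies grip_point_offset behind it (grip_point_offset is the distance from the TCP to the grasp point, in m); z points along the fingers, y is the direction in which the jaws open and shut (so a half turn about z gives the same grasp; the last joint's range is limited). The gripper opens to 92 mm and grips with 3 to 60 N. Pads are 19 mm wide; open, the fingers measure 130 mm over their backs; the gripper's body (75 mm by 190 mm) begins 47 mm behind the grasp point.
Start: joints at [-1.426, 0.342, 1.524, -0, 1.275, -0.146], TCP at [0.151, -0.503, 0.227] pointing down, gripper open.
Joint ranges: [-2.53, 2.53], [-0.77, 2.02], [0.04, 2.7], [-1, 4.14], [0.28, 2.66], [-3.11, 3.11]. Speed limits (rad/s): [2.57, 2.57, 3.14, 3.14, 3.14, 3.14].

### API

Orientations are given as [roll, pitch, yaw] about the fixed x, y, z axes, in that order (R = Rz(yaw) Ry(pitch) Rx(roll)).
In Python, from cell import * gives the robot as it stands.
- The arm moves only by the shell command python3 -m inch 'ROWS' [OPENING] [FORCE]. ROWS is JSON, a list that holds one entry, the list of rows, each a list of 4 numbers: the shift along the tool's x, y, z in mm, then the turn about the tool's z in rad. In form: [[[x, y, z, roll], ...]]. A call has 1 to 10 rows; each row shifts and turns the commanded pose from where the row before left it, along the tool's axes as they then stand; what a row does not reach is not made up. A row lasts 1/8 s, in which the tool goes at most 62.5 mm and 10.7 degrees, less where a joint would pass 70% of its speed; a pose out of reach is approached as far as the arm can. A call with a gripper value outside its range is refused whole. OPENING is the closure, from -1 (fully open) to 1 (shut), set as the call begins (- or left out, the last holds). The fingers move at their own pace and stop on an object; FORCE is the grip in N (left out, the last holds). Time passes only in rows, so rows that do not move let the fingers close. It gives the time, the measured TCP pose, the force and the opening at its end, in the units of the state.
- observe(): the state, without advancing time (a new reading comes with each control period).
- read_camera(name): name is "scene" or "top" or "wrist"; returns a dict with "img" (384x512x3 uint8, blue, green, red), "fx", "fy", "cx", "cy" (pixels), "eye" and "rotation" of the camera in the world; the wrist camera has in their place "T_tool_cam" (4x4, takes a point from camera to tool coordinates, whose origin is the TCP and whose axes are the flange's). Camera axes: x right, y down, z forward; pixel columns grow to the right and rows downward; lengths in m; the calibration is good to about 2 mm. A picture is of the moment at which its call begins: read the wrist's pose just before it. There is no depth.
- hand_in(): hands the job in, once; it reports no verdict.
Trained networks look in the newest picture that a camera, given by its name, has taken for a name from the list of things; names that differ only in an ending like _2 or _b are one class to them, and where a whole thing is asked for, a point or a joint stands for the part that bears it (a point fixed in the world has none). Each returns a list of dicts, best first, with "conf" (0 to 1); they miss things now and then, are a little off and sometimes report something else, mostly with a low value. They report only what shows in the picture. A call takes as long as a camera call. They do not tell look-alikes from the thing itself.
- boxes_of(camera, label): "at" ([row, column] in pixels, amid what is visible of it).
- place_of(camera, label): "at" ([row, column] in pixels: a listed point, or the origin of a listed thing).
The state is a dict: "time": time; "qpos": joint angles; "qvel": joint speeds; "joint_efforts": joint torques, N m; "tool_pos": TCP position; "tool_rot": TCP orientation; "contact_force": force on the tool from outside, world axes, zero at the start; "torque": the same for the moment, N m; "opening": finger opening in m.
Only numpy, scipy, OpenCV 4.12 (cv2) and the standard library are available. Lean on these libraries where they do the work, as an engineer would, in place of code of your own. Each camera call takes 0.05 s, during which the arm holds its last target. There are 200 camera calls.

### The job

Start the rate test with the fingertips alone: first lightly touch the brass stud of the earth post, dipping its sprung cap a little, then push the watch right down into its holder, and last push right down the tester's round key; the watch and the key stay down where they are pushed. Do it gently, pick nothing up, do not shove the holder along the bench, and leave the square and long keys and everything else on the bench alone.

Things in the scene. Friction and masses are not known exactly. Their poses are not given: they have to be found in the camera images.
- earth_post: fixed earth post: dark steel round foot 68 mm across and 14 mm high with a 26 mm column to 40 mm height, carrying the brass stud. Origin: centre of its underside, on the bench
- stud_top (a point): centre of the flat top of the brass stud: a mushroom cap 30 mm across and 10 mm thick (flat top 24 mm), its top 62 mm above the bench, on the post's axis
- stud (a joint): how far the stud's cap is pressed down, m: 0 at rest, 0.010 at the stop; a spring that yields at 1 N, plus 1 N for each mm, brings it back up. The touch counts when the cap dips 1.5 mm for 0.1 s
- holder: loose aluminium watch holder, 0.35 to 0.65 kg, base 80 x 94 x 16 mm (x, y, z) with two jaws 36 x 12 mm, 31 mm high, at y = +-32 mm, gripping the watch between them. Origin: centre of its underside, on the bench
- watch_top (a point): centre of the dial of the steel watch in the holder: round case 42 mm across, 12 mm thick, without strap, dial up, level, centred 45 mm (less the joint value) above the holder's underside
- watch (a joint): how far the watch is pushed down into its holder, m: starts at 0 to 0.001, stop at 0.006. It slides against a steady friction of about 3 N and stays where it is left; beyond 0.0035 it is seated. The watch rides on a rubber pad that gives 1 mm for each 2.5 N (6 mm at most) and springs back, so a press of 5 to 8 N takes it right down without a hard stop
- tester: fixed timing tester: grey box 150 x 200 x 50 mm (x, y, z) with a dark flat screen on the half at its +x side and three plain grey keys in a row along y at x = -38 mm, 60 mm apart. Origin: centre of its underside, on the bench
- round_key_top (a point): centre of the top of the round key: 28 mm across, flat, level, 64 mm above the bench (14 mm above the tester's case), at y = -60 mm on the tester
- round_key (a joint): how far the round key is down, m: starts at 0 (up), stop at 0.005. Steady friction of about 3 N; it stays where it is left; beyond 0.003 it is on. Its cap rides on the same kind of rubber pad, 2.5 N per mm, so 5 to 8 N takes it right down
- long_key_top (a point): centre of the top of the long key, 44 x 14 mm (long along the tester's x), in the middle of the row (y = 0), same height: to be left alone
- long_key (a joint): how far the long key is down, m: 0 up, stop at 0.005; stays where it is left
- square_key_top (a point): centre of the top of the square key, 26 x 26 mm, at y = +60 mm on the tester, same height: to be left alone
- square_key (a joint): how far the square key is down, m: 0 up, stop at 0.005; stays where it is left
- loupe: loose black eye loupe, 34 mm across, 38 mm high, standing; origin at its underside: leave alone
- oil_pot: loose steel lidded oil pot, 40 mm across, 28 mm high; origin at its underside: leave alone
- oil_bottle: loose small amber bottle, 28 mm across, 55 mm high; origin at its underside: leave alone
- tweezers: loose steel tweezers lying flat, 126 mm long along their x, 6 mm high; origin at the middle, on the bench: leave alone
- screwdriver: loose screwdriver lying flat, 110 mm long along its x, up to about 25 mm high; origin on the bench below its middle: leave alone
- parts_dome: loose white covered parts dish, 64 mm across, 44 mm high with a small knob; origin at its underside: leave alone
- spare_holder: loose empty watch holder, the same as the other but without a watch, 80 x 94 x 31 mm; origin at its underside: leave alone
Mind the look-alikes: they are no part of the job. What is shaped like the holder but pink or purple is not meant.

How it is judged:
By the outcome, as a careful person would: the job done as asked, in the order asked, and still so for the second after the job is handed in, with the robot touching nothing.
It also fails if it takes over 51 s, if anything falls off the work surface, if the arm or the gripper's body presses on something with over 40 N, if the wrist force passes 120 N, or if a joint passes its speed limit or range.

## Working session

There is one attempt and no reset: what is moved stays moved. The work goes in short steps, Python scripts to look and compute and a shell command to move; the robot and the scene stay as the last step left them, time stands still between calls to the robot, and variables do not carry over. Pictures are saved under pics/ and viewed, about 8 in all and at most 12, crops included, and the job is handed in when it is done.

```bash
mkdir -p pics; cat > h.py <<'E'
from cell import *
import numpy as np, cv2
from scipy.spatial.transform import Rotation as Rn
def ray(c,px,z,pose=None):
    K=np.array([(px[1]-c["cx"])/c["fx"],(px[0]-c["cy"])/c["fy"],1.])
    if "eye" in c: e=np.array(c["eye"]);R=np.array(c["rotation"])
    else:
        T=np.array(c["T_tool_cam"]);Rt=Rn.from_euler("xyz",pose[1]).as_matrix()
        e=np.array(pose[0])+Rt@T[:3,3];R=Rt@T[:3,:3]
    d=R@K
    return e+d*(z-e[2])/d[2]
Z=dict(stud_top=.062,watch_top=.045,round_key_top=.064,long_key_top=.064,square_key_top=.064,holder=0,spare_holder=0,earth_post=0,tester=0)
E
python3 - <<'E'
from h import *
s=observe();print(s["time"],s["tool_pos"],s["tool_rot"],s["contact_force"],s["opening"])
for n in("top","scene"):
    c=read_camera(n);cv2.imwrite(f"pics/{n}1.png",c["img"]);print(n,c["eye"])
    for l,z in Z.items():
        for d in place_of(n,l)[:3]:print(l,round(d["conf"],2),np.round(d["at"]),np.round(ray(c,d["at"],z),3))
print(observe()["time"])
E
```

```text
0.0 [ 0.15049594 -0.5025546   0.22604463] [-3.14007113e+00 -2.47414522e-04  2.90777326e-01] [-0.00992636  0.25352125 -0.99133958] 0.09186364968477402
top [0.43831943 0.03456552 1.03390769]Traceback (most recent call last):
  File "<stdin>", line 6, in <module>
  File "h.py", line 11, in ray
    return e+d*(z-e[2])/d[2]
                        ~^^^
IndexError: invalid index to scalar variable.
```

```bash
sed -i 's/R=np.array(c\["rotation"\])$/R=np.array(c["rotation"]);R=R if R.ndim==2 else Rn.from_euler("xyz",R).as_matrix()/' h.py
python3 - <<'E'
from h import *
for n in("top","scene"):
    c=read_camera(n);cv2.imwrite(f"pics/{n}1.png",c["img"]);print(n,c["eye"],c["rotation"])
    for l,z in Z.items():
        for d in place_of(n,l)[:3]:print(l,round(d["conf"],2),np.round(d["at"]),np.round(ray(c,d["at"],z),3))
print(observe()["time"])
E
```

```text
top [0.43831943 0.03456552 1.03390769] [-3.05019445  0.0199084  -1.59365598]
stud_top 0.64 [173. 386.] [ 0.577 -0.286  0.062]
watch_top 0.65 [268. 226.] [0.338 0.141 0.045]
watch_top 0.53 [134. 187.] [0.698 0.242 0.045]
watch_top 0.49 [209. 171.] [0.497 0.285 0.045]
round_key_top 0.41 [214. 306.] [ 0.474 -0.072  0.064]
long_key_top 0.44 [212. 284.] [ 0.48  -0.016  0.064]
square_key_top 0.48 [211. 258.] [0.485 0.052 0.064]
holder 0.7 [205. 174.] [0.509 0.286 0.   ]
holder 0.69 [140. 193.] [0.693 0.234 0.   ]
holder 0.58 [268. 227.] [0.333 0.142 0.   ]
spare_holder 0.62 [249. 113.] [0.392 0.457 0.   ]
earth_post 0.76 [168. 379.] [ 0.599 -0.286  0.   ]
tester 0.58 [200. 284.] [ 0.516 -0.019  0.   ]
scene [ 1.4953575  -0.28004567  0.8198572 ] [-2.2087079  -0.01798124  1.25638145]
stud_top 0.64 [227. 141.] [ 0.586 -0.286  0.062]
stud_top 0.53 [190. 212.] [ 0.48  -0.073  0.062]
watch_top 0.61 [181. 328.] [0.515 0.282 0.045]
watch_top 0.52 [158. 269.] [0.337 0.152 0.045]
watch_top 0.41 [218. 346.] [0.688 0.254 0.045]
round_key_top 0.39 [189. 215.] [ 0.48  -0.066  0.064]
round_key_top 0.17 [241. 249.] [ 0.72  -0.035  0.064]
long_key_top 0.53 [189. 230.] [ 0.491 -0.022  0.064]
long_key_top 0.43 [269. 142.] [ 0.739 -0.301  0.064]
square_key_top 0.37 [186. 256.] [0.497 0.054 0.064]
square_key_top 0.2 [213. 237.] [ 0.604 -0.034  0.064]
holder 0.62 [189. 324.] [0.492 0.285 0.   ]
holder 0.58 [170. 268.] [0.339 0.149 0.   ]
spare_holder 0.73 [164. 358.] [0.394 0.458 0.   ]
earth_post 0.78 [245. 146.] [ 0.588 -0.282  0.   ]
tester 0.87 [210. 236.] [ 0.514 -0.013  0.   ]
1.1
```

View pics/top1.png

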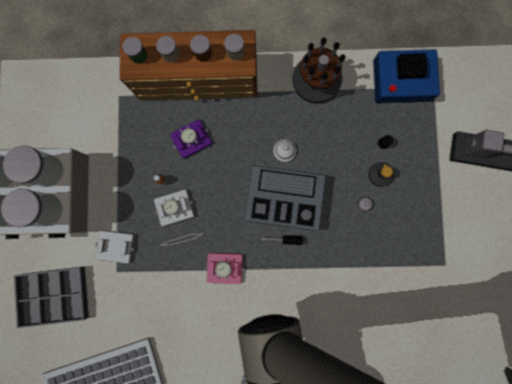

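The top view shows three holders with a watch: silver at (208,173), purple at (139,190) and pink at (268,225). An empty silver one sits at (248,113). The silver one with a watch at (208,173) fits the description. The stud is at (173,386) and the round key is probably at (214,306). I'll confirm these in one enlarged crop.

```bash
python3 - <<'E'
from h import *
i=cv2.imread("pics/top1.png")
a=cv2.resize(i[160:240,150:330],None,fx=4.4,fy=4.4,interpolation=3)
b=cv2.imread("pics/scene1.png")[150:260,110:370];b=cv2.resize(b,(792,335),interpolation=3)[:248]
cv2.imwrite("pics/crop1.png",np.vstack([cv2.convertScaleAbs(a[:,:792],alpha=1.6),b]))
E
```

```text
(no output)
```

View pics/crop1.png

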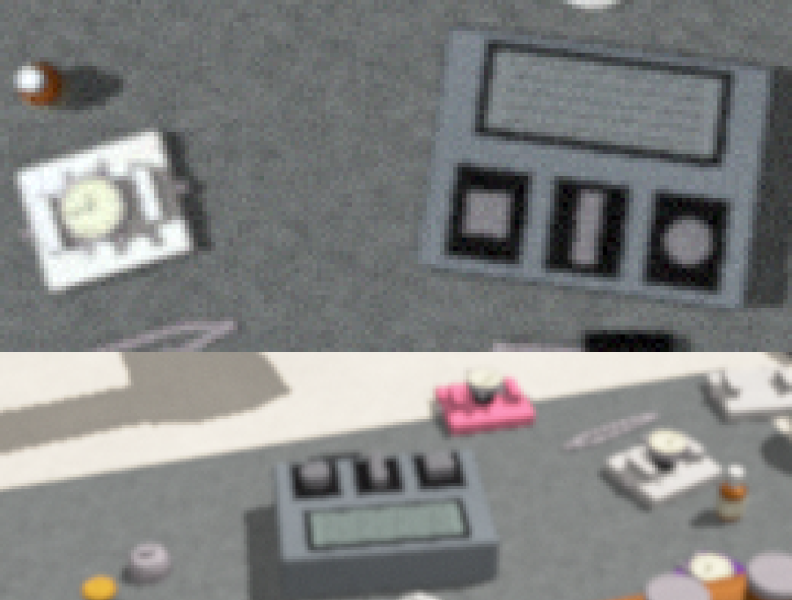

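The crop confirms the targets: the silver holder with its watch (dial at px row 207, col 171), and the tester keys in the order square, long, round, with the round one at (214,307). I'll now plan the move to the stud.

```bash
cat >> h.py <<'E'
def delta(target,s=None):
    s=s or observe();R=Rn.from_euler("xyz",s["tool_rot"]).as_matrix()
    return np.round(1000*R.T@(np.array(target)-s["tool_pos"]),1)
def look(lab,z,save=None):
    s=observe();c=read_camera("wrist");p=(s["tool_pos"],s["tool_rot"])
    if save:cv2.imwrite(save,c["img"])
    for l in np.atleast_1d(lab):
        for d in place_of("wrist",l)[:3]:
            w=ray(c,d["at"],z,p);print(l,round(d["conf"],2),np.round(d["at"]),np.round(w,4),"delta",delta(w,s))
    print(s["time"],np.round(s["tool_pos"],4),np.round(s["tool_rot"],3),np.round(s["contact_force"],2),s["opening"])
E
python3 -c "
from h import *
print(delta([.581,-.286,.15]),read_camera('wrist')['T_tool_cam'],grip_point_offset)"
```

```text
[474.6 -84.4  76.7] [[-7.77093939e-04 -9.50253427e-01 -3.11476837e-01  8.36167667e-02]
 [ 9.99999593e-01 -8.81038515e-04  1.93003905e-04 -3.60355064e-04]
 [-4.57825713e-04 -3.11476561e-01  9.50253725e-01 -1.57385545e-01]
 [ 0.00000000e+00  0.00000000e+00  0.00000000e+00  1.00000000e+00]] 0.0188
```

```bash
python3 -m inch '[[[30,-5,0,0],[55,-10,0,0],[55,-10,5,0],[55,-10,10,0],[55,-10,10,0],[55,-10,10,0],[55,-10,10,0],[55,-10,10,0],[40,-7,10,0],[20,-3,10,0]]]' 1 10
python3 -m inch '[[[0,0,0,0],[0,0,0,0]]]'
python3 -c "
from h import *
look('stud_top',.062,'pics/w1.png')"
```

```text
time: 2.4
tool_pos: [0.5828, -0.284, 0.151]
tool_rot: [-3.142, 0.0, 0.293]
contact_force: [-0.7, -0.6, -0.4]
opening: 0.0005
time: 2.65
tool_pos: [0.5803, -0.2864, 0.152]
tool_rot: [3.141, 0.0, 0.29]
contact_force: [-0.5, 0.5, -0.4]
opening: 0.0007
stud_top 0.97 [197. 254.] [ 0.5816 -0.2848  0.062 ] delta [ 1.8 -1.2 90. ]
2.65 [ 0.5803 -0.2864  0.152 ] [3.141 0.    0.29 ] [-0.54  0.47 -0.36] 0.0007161711115085245
```

View pics/w1.png

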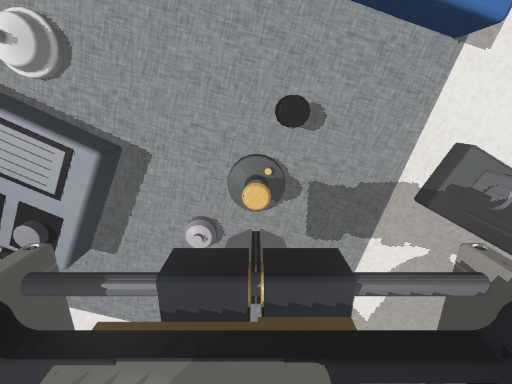

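The wrist view shows the brass stud cap at (197,254), and the estimate agrees with the top and scene views. Descending.

```bash
python3 -m inch '[[[2,-1,20,0],[0,0,25,0],[0,0,25,0],[0,0,10,0],[0,0,4,0],[0,0,0,0]]]'
python3 -m inch '[[[0,0,2,0],[0,0,2,0],[0,0,2,0],[0,0,0,0]]]'
```

```text
time: 3.5
tool_pos: [0.5831, -0.2843, 0.0685]
tool_rot: [3.141, -0.001, 0.291]
contact_force: [0.4, 0.4, 0.4]
opening: 0.0008
time: 4.0
tool_pos: [0.583, -0.2838, 0.0618]
tool_rot: [3.141, -0.0, 0.291]
contact_force: [0.7, 0.2, 1.0]
opening: 0.0004
```

```bash
python3 -m inch '[[[0,0,1.5,0],[0,0,1.5,0],[0,0,0,0],[0,0,0,0]]]'
```

```text
time: 4.5
tool_pos: [0.583, -0.2838, 0.059]
tool_rot: [3.141, -0.0, 0.291]
contact_force: [-0.4, 1.3, 3.5]
opening: 0.0007
```

The stud dipped about 2.5–3 mm at 3.5 N and was held for at least 0.25 s. Lifting, then moving above the watch.

```bash
python3 -m inch '[[[0,0,-15,0],[0,0,-40,0],[0,0,-36,0],[8,-50,0,0],[9,-56,0,0],[9,-56,0,0],[9,-56,0,0],[9,-56,0,0],[9,-56,0,0],[9,-56,0,0]]]'
python3 -m inch '[[[9,-56,0,0],[9,-56,0,0],[9,-46,0,0],[4,-22,0,0],[0,0,0,0],[0,0,0,0]]]'
python3 -c "
from h import *
look(['watch_top'],.045,'pics/w2.png')
look(['holder'],0)"
```

```text
time: 5.75
tool_pos: [0.5313, 0.1054, 0.1505]
tool_rot: [3.141, -0.001, 0.291]
contact_force: [0.7, 0.3, -1.9]
opening: 0.0006
time: 6.5
tool_pos: [0.5097, 0.2844, 0.1499]
tool_rot: [3.141, 0.0, 0.291]
contact_force: [0.4, -0.2, 1.7]
opening: 0.0002
watch_top 0.83 [  9. 370.] [0.695  0.2388 0.045 ] delta [164.5  96.7 104.9]
watch_top 0.8 [198. 251.] [0.5048 0.2879 0.045 ] delta [ -3.6  -4.9 104.9]
6.5 [0.5097 0.2844 0.1499] [3.141 0.    0.291] [ 0.36 -0.24  1.67] 0.00016935101481558201
holder 0.9 [186. 248.] [0.5041 0.2911 0.    ] delta [ -3.6  -8.6 149.8]
6.6 [0.51   0.284  0.1498] [3.141 0.    0.289] [-0.18  0.63 -0.91] 0.000612618191926148
```

View pics/w2.png

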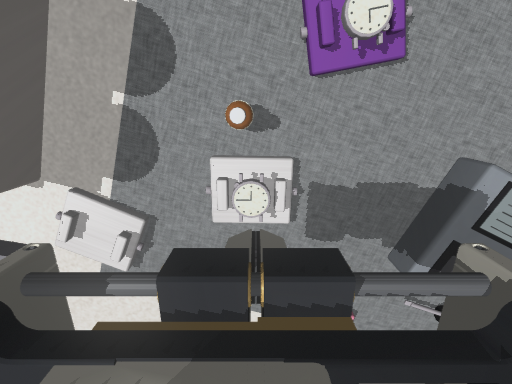

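The wrist view shows the silver holder with the dial at (198,251), aligned with the tool. The purple one is at the top right.

```bash
python3 -m inch '[[[-3.5,-5,10,0],[0,0,30,0],[0,0,30,0],[0,0,10,0],[0,0,0,0],[0,0,0,0]]]'
python3 -c "
from h import *
look(['watch_top'],.045)"
```

```text
time: 7.45
tool_pos: [0.5056, 0.2892, 0.0708]
tool_rot: [-3.141, -0.002, 0.291]
contact_force: [0.2, 0.8, -0.3]
opening: 0.0001
watch_top 0.87 [228. 254.] [0.5041 0.2904 0.045 ] delta [-1.1 -1.6 25.8]
7.45 [0.5056 0.2892 0.0708] [-3.141e+00 -2.000e-03  2.910e-01] [ 0.15  0.84 -0.27] 9.611462949868577e-05
```

```bash
python3 -m inch '[[[-1,-1.5,10,0],[0,0,8,0],[0,0,5,0],[0,0,0,0]]]'
python3 -m inch '[[[0,0,2,0],[0,0,2,0],[0,0,1,0],[0,0,0,0]]]'
python3 -m inch '[[[0,0,1,0],[0,0,1,0],[0,0,0,0]]]'
```

```text
time: 8.05
tool_pos: [0.5032, 0.2898, 0.046]
tool_rot: [3.141, 0.001, 0.291]
contact_force: [0.4, -0.1, -0.6]
opening: 0.0002
time: 8.55
tool_pos: [0.5038, 0.2901, 0.0419]
tool_rot: [3.142, -0.001, 0.291]
contact_force: [-0.3, 0.2, 2.0]
opening: 0.0005
time: 8.93
tool_pos: [0.5037, 0.2901, 0.0397]
tool_rot: [3.142, -0.001, 0.291]
contact_force: [0.4, 0.1, 2.4]
opening: 0.0005
```

```bash
python3 -m inch '[[[0,0,1,0],[0,0,1,0],[0,0,0,0],[0,0,0,0]]]'
python3 -m inch '[[[0,0,1,0],[0,0,0,0],[0,0,0,0]]]'
```

```text
time: 9.43
tool_pos: [0.5037, 0.2901, 0.0378]
tool_rot: [3.142, -0.001, 0.291]
contact_force: [1.7, 0.6, 3.7]
opening: 0.0006
time: 9.8
tool_pos: [0.5037, 0.2901, 0.037]
tool_rot: [3.142, -0.001, 0.291]
contact_force: [0.3, 0.7, 5.3]
opening: 0.0006
```

```bash
python3 -m inch '[[[0,0,0.7,0],[0,0,0,0],[0,0,0,0]]]'
```

```text
time: 10.18
tool_pos: [0.5038, 0.2901, 0.0364]
tool_rot: [3.142, -0.001, 0.291]
contact_force: [0.5, 1.2, 6.4]
opening: 0.0005
```

The slope is about 2 N/mm and 6.4 N is reached at about 8.6 mm of total travel, so the watch is at its stop. Lift and move above the round key.

```bash
python3 -m inch '[[[0,0,-8,0],[0,0,-36,0],[0,0,-50,0],[-14,36,-20,0],[-20,54,0,0],[-20,54,0,0],[-20,54,0,0],[-20,54,0,0],[-20,52,0,0],[-14,34,0,0]]]'
python3 -m inch '[[[0,0,0,0],[0,0,0,0]]]'
python3 -c "
from h import *
look(['round_key_top','long_key_top','square_key_top'],.064,'pics/w3.png')"
```

```text
time: 11.42
tool_pos: [0.4766, -0.0725, 0.1497]
tool_rot: [-3.141, 0.002, 0.289]
contact_force: [0.0, 0.6, -0.7]
opening: 0.0003
time: 11.68
tool_pos: [0.4772, -0.0699, 0.1497]
tool_rot: [-3.141, 0.001, 0.291]
contact_force: [-0.5, 0.4, -0.2]
opening: 0.0003
round_key_top 0.85 [204. 253.] [ 0.473  -0.0685  0.064 ] delta [-3.6 -2.5 85.7]
round_key_top 0.67 [136. 224.] [ 0.5275 -0.0251  0.064 ] delta [ 61.  -28.4  85.7]
long_key_top 0.86 [175. 198.] [ 0.4858 -0.0109  0.064 ] delta [ 25.2 -53.9  85.8]
square_key_top 0.62 [150. 138.] [0.4931 0.0469 0.064 ] delta [  48.7 -107.2   85.8]
11.675 [ 0.4772 -0.0699  0.1497] [-3.141e+00  1.000e-03  2.910e-01] [-0.48  0.39 -0.21] 0.00028155409871076856
```

View pics/w3.png

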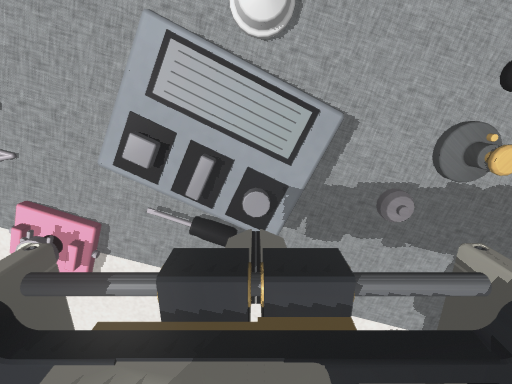

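The round key shows at about (204,256), with the long key at (175,199) and the square one at (151,139). Descending and rechecking.

```bash
python3 -m inch '[[[-3,-1,10,0],[0,0,25,0],[0,0,20,0],[0,0,5,0],[0,0,0,0],[0,0,0,0]]]'
python3 -c "
from h import *
look(['round_key_top'],.064)"
```

```text
time: 12.62
tool_pos: [0.4751, -0.0705, 0.0906]
tool_rot: [3.141, -0.001, 0.291]
contact_force: [-0.2, -0.0, 0.6]
opening: 0.0005
round_key_top 0.93 [230. 254.] [ 0.4712 -0.0703  0.064 ] delta [-3.7 -1.3 26.6]
12.625 [ 0.4751 -0.0705  0.0906] [ 3.141e+00 -1.000e-03  2.910e-01] [-0.15 -0.02  0.63] 0.0005315143863810925
```

```bash
python3 -m inch '[[[-3,-1,10,0],[0,0,8,0],[0,0,5,0],[0,0,0,0]]]'
python3 -m inch '[[[0,0,2,0],[0,0,2,0],[0,0,1,0],[0,0,0,0]]]'
python3 -m inch '[[[0,0,1,0],[0,0,1,0],[0,0,0,0]]]'
```

```text
time: 13.22
tool_pos: [0.4712, -0.0702, 0.0665]
tool_rot: [-3.141, 0.001, 0.291]
contact_force: [0.0, -0.3, -0.9]
opening: 0.0005
time: 13.72
tool_pos: [0.4717, -0.0704, 0.0622]
tool_rot: [3.141, -0.0, 0.291]
contact_force: [-0.6, 0.8, 2.2]
opening: 0.0002
time: 14.1
tool_pos: [0.4717, -0.0704, 0.06]
tool_rot: [3.141, -0.0, 0.291]
contact_force: [0.7, -0.4, 2.7]
opening: 0.0002
```

```bash
python3 -m inch '[[[0,0,1,0],[0,0,1,0],[0,0,0,0],[0,0,0,0]]]'
python3 -m inch '[[[0,0,1,0],[0,0,0,0],[0,0,0,0]]]'
```

```text
time: 14.6
tool_pos: [0.4716, -0.0704, 0.0581]
tool_rot: [3.141, -0.0, 0.291]
contact_force: [1.3, -0.7, 2.9]
opening: 0.0006
time: 14.98
tool_pos: [0.4717, -0.0704, 0.0572]
tool_rot: [3.141, -0.0, 0.291]
contact_force: [1.7, -0.6, 5.4]
opening: 0.0005
```

```bash
python3 -m inch '[[[0,0,0.7,0],[0,0,0,0],[0,0,0,0]]]'
python3 -m inch '[[[0,0,-8,0],[0,0,-36,0],[0,0,-50,0],[-10,0,-40,0],[0,0,0,0],[0,0,0,0]]]'
python3 - <<'E'
from h import *
look(['round_key_top'],.059,'pics/w4.png')
c=read_camera("top");cv2.imwrite("pics/top2.png",c["img"])
for l,z in (("watch_top",.039),("holder",0)):
    for d in place_of("top",l)[:3]:print(l,round(d["conf"],2),np.round(d["at"]),np.round(ray(c,d["at"],z),3))
a=cv2.imread("pics/w4.png")[100:290,60:340];b=c["img"][130:280,110:330]
cv2.imwrite("pics/end.png",np.hstack([cv2.resize(a,(400,271),interpolation=3),cv2.resize(b,(400,271),interpolation=3)]))
E
```

```text
time: 15.35
tool_pos: [0.4716, -0.0704, 0.0566]
tool_rot: [3.141, -0.0, 0.291]
contact_force: [1.1, -0.2, 6.4]
opening: 0.0006
time: 16.1
tool_pos: [0.461, -0.0729, 0.1895]
tool_rot: [-3.141, 0.002, 0.291]
contact_force: [0.2, -0.6, -0.0]
opening: 0.0006
round_key_top 0.97 [178. 255.] [ 0.4706 -0.0692  0.059 ] delta [ 10.5  -0.6 130.5]
16.1 [ 0.461  -0.0729  0.1895] [-3.141e+00  2.000e-03  2.910e-01] [ 0.16 -0.59 -0.04] 0.0005684581947628709
watch_top 0.71 [269. 225.] [0.334 0.144 0.039]
watch_top 0.62 [209. 170.] [0.498 0.29  0.039]
watch_top 0.5 [136. 186.] [0.695 0.244 0.039]
holder 0.92 [206. 175.] [0.506 0.285 0.   ]
holder 0.86 [269. 225.] [0.33  0.148 0.   ]
```

View pics/end.png

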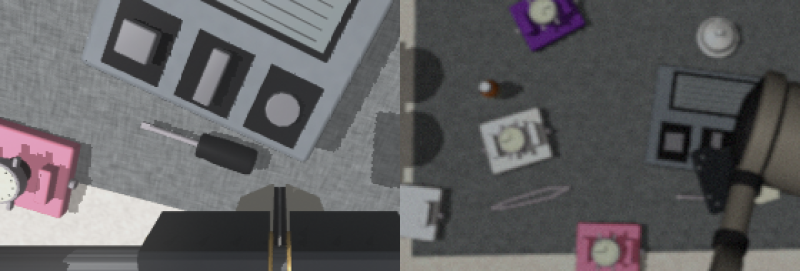

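The left half shows the round key flat and low at crop (283,108), with the long and square keys still standing proud. In the right half the silver holder has not moved. Handing in.

```bash
python3 -c "
from cell import *
print(hand_in())"
```

```text
the job is handed in; nothing more can be done
None
```

The job is done in the order asked and handed in at about 16 s. The hand-in gives no verdict.

| Step | Press | What it showed |
|---|---|---|
| Stud | 3.5 N | Cap dipped about 2.5–3 mm and was held for at least 0.25 s |
| Watch in the silver holder | 6.4 N | Tip travelled about 8.6 mm, which matches the 6 mm stop plus the rubber pad |
| Round key | 6.4 N | Tip travelled about 7.4 mm, which matches the 5 mm stop plus the rubber pad |

- **Last checks:** The last pictures show the round key sitting low and the long and square keys still up. The holder had not moved, to within about 3 mm. The arm was clear, with about 0 N on it.
- **Not confirmed by camera:** I judged the watch seated by force and travel only and took no close picture of it afterwards.
- **Disagreements:** The top and scene cameras disagreed by up to about 18 mm on positions, so I used close wrist views for each press. One false "round key" report in the middle of the tester was ignored.

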